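Weight the dispenser bottle and draw its plunger to the green band

ROBOT

A 6-joint arm with a two-finger parallel gripper is mounted at the origin on the work surface. World frame = base frame: x ahead of the robot, y to its left, z up, the work surface at z = 0. Lengths are in mm, angles in rad, forces in N, time in s.
With the tool pointing down it reaches from about 400 to 825 mm from the base axis. Payload 7 kg.
Tool frame: the origin (TCP) lies between the finger pads; the fingertips stand 14 mm ahead of it and the grasp point (between the pads) lies 5 mm behind it; z points along the fingers, y is the line along which they close (so a half turn about z gives the same grasp; the last joint's range is limited). The gripper opens to 85 mm and grips with 20 to 120 N. Pads are 22 mm wide; open, the fingers measure 114 mm over their backs; the gripper's body (76 mm by 85 mm) begins 54 mm behind the grasp point. The pads swing forward as they close: fully open they stand 13 mm farther back than shut.
Start: joints at [0.288, 0.359, 0.012, 0, -1.224, -0.288], TCP at [674.978, -0.019, 245.302] pointing down, gripper open.
Joint ranges: [-3.07, 3.07], [-1.43, 2.12], [-1.02, 1.25], [-3.03, 1.67], [-3.05, -0], [-3.03, 3.03]. Speed limits (rad/s): [2.39, 2.39, 3.01, 3.14, 3.14, 3.14].

INTERFACE

Orientations are given as a unit quaternion [w, x, y, z].
In Python, from rig import get_obs, get_image, job_done gives the robot as it stands.
- The arm moves only by the shell command python3 -m inch 'ROWS' [FORCE]. ROWS is JSON, a list of rows, each a list of 3 entries, a list of its own where there are three numbers: the shift along the tool's x, y, z as a fraction of full scale, then the turn, a rotation vector about the tool's x, y, z as a fraction of full scale, then the closure, from -1 (fully open) to 1 (shut). In form: [[[dx, dy, dz], [rx, ry, rz], hand], ...]. A call has 1 to 20 rows; each row shifts and turns the commanded pose from where the row before left it, along the tool's axes as they then stand; what a row does not reach is not made up. Full scale, the value 1, is 2 cm for a shift and 0.1 rad for a turn. A row lasts 1/10 s, in which the tool goes at most 50 mm and 8.59 degrees, less where a joint would pass 70% of its speed; a pose out of reach is approached as far as the arm can. A call with a number of a shift or a turn outside -1 to 1 is refused whole. A call with a gripper value outside its range is refused whole. The fingers move at their own pace and stop on an object; FORCE is the grip in N (left out, the last holds). Time passes only in rows, so rows that do not move let the fingers close. It gives the time, the measured TCP pose, the force, the opening and the grip force at its end, in the units of the state.
- get_obs(): the state, without advancing time (a new reading comes with each control period).
- get_image(name): name is "scene" or "side" or "wrist"; returns a dict with "img" (384x512x3 uint8, blue, green, red), "range_z" (384x512 float32, mm along the optical axis (not along the pixel's ray), 0 where there is no reading), "camera_matrix" (3x3 intrinsics, pixels), "distortion" ([k1, k2, p1, p2, k3] as OpenCV has them; the pictures are not rectified), "world_from_camera" (4x4, takes a point from camera to world coordinates). Camera axes: x right, y up, looking along -z (the intrinsics and any distortion apply to the point x, -y, -z); pixel columns grow to the right and rows downward; lengths in mm; the calibration is good to about 2 mm. A picture is of the moment at which its call begins.
- job_done(): hands the job in; it is judged then, once.
The state is a dict: "time_s": time; "joint_pos": joint angles; "joint_velocities": joint speeds; "joint_efforts": joint torques, N m; "eef_pos": TCP position; "tool_rot": TCP orientation; "ft_force": force on the tool from outside, world axes, zero at the start; "moment": the same for the moment, N m; "gripper_width": finger opening in mm; "grip_force": force on a finger pad.
Only numpy, scipy, OpenCV 4.12 (cv2) and the standard library are available. Lean on these libraries where they do the work, as an engineer would, in place of code of your own. Each camera call takes 0.05 s, during which the arm holds its last target. There are 200 camera calls.

TASK

Lift the yellow ring weight up off its post and lower it over the top of the amber dispenser bottle, so that it lies flat on the bottle's shoulder around the clear barrel, and let go of it. Then take the blue knob of the plunger and draw it straight up, without forcing it, until the barrel's rim is at the green band of the rod, not letting the red band come out, and finish while still holding the knob there. Do not tip, lift or drag the bottle, and leave everything else on the bench alone.

Things in the scene. Friction and masses are not known exactly. Their poses are not given: they have to be found in the camera images.
- bottle: Amber dispenser bottle standing loose on the bench, about 0.85 kg. Origin: centre of its underside; z up, on the barrel's axis. Body 104 mm across; flat shoulder (96 mm across) at 85 mm height, from which a round clear barrel 34 mm across rises to 165 mm. Its bore, open at the top, is 21 mm wide and 80 mm deep.
- barrel_rim (a point): Centre of the barrel's open top rim, on the bottle's axis, 165 mm above the bottle's underside; axes as the bottle's.
- plunger: Plunger, about 80 g, loose in the bore, no spring: white rod 20 mm across, 78 mm long, below a blue flange (27 mm across, 6 thick) that rests on the barrel rim at the start; round blue knob 22 mm across from 6 to 44 mm above the flange's underside. Origin: centre of the flange's underside, z up. On the rod a green band lies 34 to 46 mm below the origin, a red one 50 to 62 mm below.
- ring: Yellow coated ring weight, about 0.26 kg, lying flat around the post of its stand: 90 mm across, hole 60 mm, 18 mm thick, with a straight bar handle 14 mm wide and 18 mm high running outward along the ring's +x to 99 mm from its centre; at the start it points more or less towards the robot. Origin: centre of the underside; z up.
- ring_handle (a point): Where to take the ring's handle: on its middle line, 80 mm from the ring's centre, 9 mm above the ring's underside.
- ring_stand: Fixed stand of the ring: origin at the centre of its underside. White foot disc 90 mm across, 10 mm thick, a steel pillar, a white seat disc 76 mm across whose top is at 50 mm height (the ring lies on it), and a steel post 16 mm across that rises through the ring to 115 mm height.
- dishes_a: Bystander: stack of three culture dishes, 62 mm across, 48 mm high. Origin: centre of its underside.
- dishes_b: Bystander: stack of four culture dishes, 62 mm across, 64 mm high. Origin: centre of its underside.
- dishes_c: Bystander: stack of two culture dishes, 62 mm across, 32 mm high. Origin: centre of its underside.
- tube_rack: Bystander: pink tube rack 90 x 200 mm (x, y), with green-capped tubes, 102 mm high. Origin: centre of its underside.
- swab: Bystander: blue rod-shaped loop handle lying along its x, 150 mm long, 10 mm thick. Origin: under its middle.
Things that resemble listed ones, but are neither listed nor needed, are in the scene too. Of the things like the plunger, leave any that is black; of the rest the larger one is meant.

How it is judged:
By the outcome, as a careful person would: the job done as asked, in the order asked, and still so for the second after the job is handed in, while the arm keeps its last pose, push and grip.
It also fails if it takes over 64 s, if anything falls off the work surface, if the arm or the gripper's body presses on something with over 40 N, if the wrist force passes 120 N, or if a joint passes its speed limit or range.

## Working session

There is one attempt and no reset: what is moved stays moved. The work goes in short steps, Python scripts to look and compute and a shell command to move; the robot and the scene stay as the last step left them, time stands still between calls to the robot, and variables do not carry over. Pictures are saved under pics/ and viewed, at most 10 in all, crops included, and the job is handed in when it is done.

```bash
mkdir -p pics; cat > h.py <<'E'
import numpy as np, cv2
from rig import get_obs, get_image, job_done
def cloud(d):
    z=d["range_z"]; h,w=z.shape
    uv=np.stack(np.meshgrid(np.arange(w),np.arange(h)),-1).reshape(-1,1,2).astype(np.float64)
    n=cv2.undistortPoints(uv,np.array(d["camera_matrix"]),np.array(d["distortion"])).reshape(h,w,2)
    P=np.stack([n[...,0]*z,-n[...,1]*z,-z],-1).astype(float)
    T=np.array(d["world_from_camera"]); W=P@T[:3,:3].T+T[:3,3]; W[z<=0]=np.nan
    return W
E
python3 - <<'E'
from h import *
a=get_image("scene");b=get_image("side")
for n,d in(("scene",a),("side",b)):
    np.savez(n+".npz",img=d["img"],W=cloud(d)); cv2.imwrite(f"pics/{n}0.png",d["img"]); print(np.array(d["world_from_camera"]).round(2))
print(get_obs())
E
```

```text
[[-2.00000e-01 -5.50000e-01  8.10000e-01  1.40721e+03]
 [ 9.80000e-01 -1.00000e-01  1.70000e-01  1.49720e+02]
 [-2.00000e-02  8.30000e-01  5.60000e-01  6.63190e+02]
 [ 0.00000e+00  0.00000e+00  0.00000e+00  1.00000e+00]]
[[ 1.00000e+00  2.00000e-02 -4.00000e-02  5.67850e+02]
 [-4.00000e-02  5.40000e-01 -8.40000e-01 -1.04824e+03]
 [ 1.00000e-02  8.40000e-01  5.40000e-01  7.73900e+02]
 [ 0.00000e+00  0.00000e+00  0.00000e+00  1.00000e+00]]
{'time_s': 0.1, 'joint_pos': array([ 2.88094812e-01,  3.59312992e-01,  1.11719106e-02, -2.86015570e-04,
       -1.22408294e+00, -2.88125800e-01]), 'joint_velocities': array([-0.00125865, -0.00131121,  0.00149504,  0.00199562,  0.00018476,
       -0.00195532]), 'joint_efforts': array([-2.15360997e-03, -5.84764302e+01,  2.94110012e+01,  6.95456967e+00,
       -3.12475757e-03, -2.11378938e-05]), 'eef_pos': array([ 6.74608984e+02, -3.06017490e-02,  2.44472202e+02]), 'tool_rot': array([-5.63242356e-04, -7.07061207e-01,  7.07151979e-01,  4.58714156e-04]), 'ft_force': array([-0.09910546, -0.47731444, -0.70730236]), 'moment': array([ 0.04554633, -0.00947737,  0.00149298]), 'grip_force': 0.0, 'gripper_width': 85.46663297060086}
```

View pics/scene0.png

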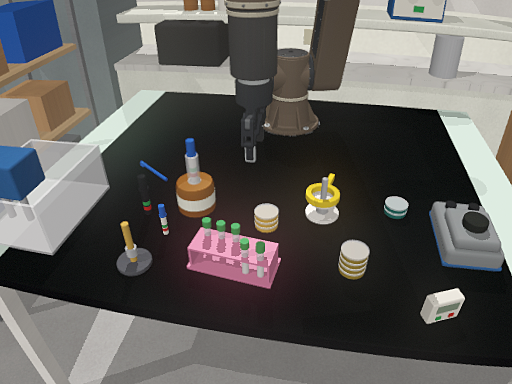

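View pics/side0.png

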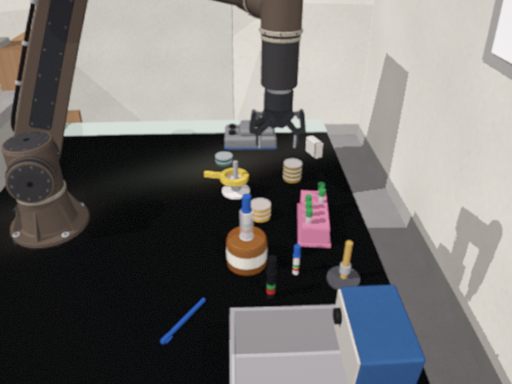

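The scene view shows the bottle at about (195,190) with the blue knob at (191,147), the ring on its post at (322,197) with its handle going to (331,180), and decoys at (145,195) and (163,218). The side view shows the bottle at (247,250), the ring at (235,178) and the handle end at (208,175).

```bash
python3 - <<'E'
from h import *
from scipy.optimize import least_squares
def circ(p): 
    r=least_squares(lambda q:np.hypot(p[:,0]-q[0],p[:,1]-q[1])-q[2],[*p.mean(0)[:2],30],loss='soft_l1').x; return r.round(1)
for n in("scene","side"):
    d=np.load(n+".npz");W=d["W"];hsv=cv2.cvtColor(d["img"],cv2.COLOR_BGR2HSV);H,S,V=cv2.split(hsv)
    x,y,z=W[...,0],W[...,1],W[...,2]
    yel=(H>18)&(H<34)&(S>170)&(V>120)&(x>350)&(x<850)&(y>-100)&(y<350)&(z>40)&(z<90)
    p=W[yel]; print(n,"yellow",len(p),p.mean(0).round(1),p.min(0).round(1),p.max(0).round(1))
    top=p[p[:,2]>np.percentile(p[:,2],60)-4]
    c,s,a=cv2.minAreaRect(top[:,:2].astype(np.float32)); print(c,s,a,len(top))
    bl=(H>100)&(H<130)&(S>150)&(z>140)&(z<240)&(x>350)&(x<850)&(y>-400)&(y<200)
    p=W[bl];print("blue",len(p),p.mean(0).round(1),p.min(0).round(1),p.max(0).round(1),circ(p[(p[:,2]>175)]))
    am=(H<18)&(S>130)&(z>10)&(z<95)&(x>400)&(x<800)&(y>-330)&(y<-60)
    p=W[am];print("amber",len(p),p.min(0).round(1),p.max(0).round(1)); q=p[p[:,2]<75]; print("circ",circ(q))
    # ring: circle-fit mid radius  
    wh=(S<60)&(V>140)&(z>2)&(z<14)&(x>450)&(x<800)&(y>0)&(y<300)
    p=W[wh]; print("foot",len(p),p.min(0).round(1),p.max(0).round(1))
    P=W[(x>300)&(x<1000)&(abs(y)<500)&(z>5)]
E
```

```text
scene yellow 545 [563.9 158.8  63.9] [462.3 111.5  49.9] [786.5 245.6  70.8]
(536.1297607421875, 151.1972198486328) (137.7216033935547, 88.26040649414062) 10.479915618896484 347
blue 148 [ 596.4 -183.   189.4] [ 583.2 -195.8  167.7] [ 603.3 -173.2  209.7] [ 592.1 -185.4    8.5]
amber 862 [ 543.3 -315.4   10. ] [ 720.6 -134.1   89.1]
circ [ 476.7 -256.4  179.7]
foot 476 [537.    1.3   2.1] [788.4 267.2  14. ]<stdin>:9: RuntimeWarning: Mean of empty slice.
  ret = um.true_divide(
Traceback (most recent call last):
ValueError: zero-size array to reduction operation minimum which has no identity
```

```bash
python3 -m inch '[[[-0.7,0.9,0.2],[0,0,0],-1],[[-0.7,0.9,0.2],[0,0,0],-1],[[-0.7,0.9,0.2],[0,0,0],-1],[[-0.7,0.9,0.2],[0,0,0],-1],[[-0.7,0.9,0.2],[0,0,0],-1],[[-0.7,0.9,0.2],[0,0,0],-1],[[-0.7,0.9,0.2],[0,0,0],-1],[[-0.7,0.9,0.2],[0,0,0],-1],[[-0.7,0.9,0.2],[0,0,0],-1]]' && python3 -m inch '[[[0,0,0],[0,0,1],-1],[[0,0,0],[0,0,1],-1],[[0,0,0],[0,0,1],-1],[[0,0,0],[0,0,1],-1],[[0,0,0],[0,0,1],-1],[[0,0,0],[0,0,1],-1],[[0,0,0],[0,0,1],-1],[[0,0,0],[0,0,1],-1],[[0,0,0],[0,0,1],-1],[[0,0,0],[0,0,1],-1],[[0,0,0],[0,0,1],-1],[[0,0,0],[0,0,1],-1],[[0,0,0],[0,0,1],-1],[[0,0,0],[0,0,0.9],-1],[[0,0,0],[0,0,0],-1],[[0,0,0],[0,0,0],-1]]'
python3 - <<'E'
from h import *
print(get_obs()["joint_pos"].round(2))
d=get_image("wrist");np.savez("w1.npz",img=d["img"],W=cloud(d));cv2.imwrite("pics/w1.png",d["img"])
W=cloud(d);hsv=cv2.cvtColor(d["img"],cv2.COLOR_BGR2HSV);H,S,V=cv2.split(hsv)
x,y,z=np.moveaxis(W,-1,0)
p=W[(H>18)&(H<34)&(S>150)&(V>100)&(z>35)&(z<95)&(x<640)]
print(len(p))
if len(p): print(p.min(0),p.max(0),np.percentile(p[:,2],[10,50,90]),cv2.minAreaRect(p[:,:2].astype(np.float32)))
E
```

```text
time_s: 1.0
eef_pos: [512.0, 126.4, 208.8]
tool_rot: [-0.0, -0.707, 0.707, 0.0]
ft_force: [0.5, -0.0, 0.7]
gripper_width: 85.1
grip_force: 0.0
time_s: 2.6
eef_pos: [512.8, 125.9, 209.1]
tool_rot: [-0.0, -0.092, 0.996, -0.0]
ft_force: [-0.4, -0.2, -0.1]
gripper_width: 85.4
grip_force: 0.0
[ 0.61  0.15 -0.36 -0.   -1.06 -2.  ]
33
[459.1198933  159.80786654  54.35230211] [599.77859748 200.94038586  69.94507269] [55.37196715 68.16920831 69.34071051] ((529.7047119140625, 181.3758087158203), (40.34017562866211, 140.9334716796875), 88.85651397705078)
```

View pics/w1.png

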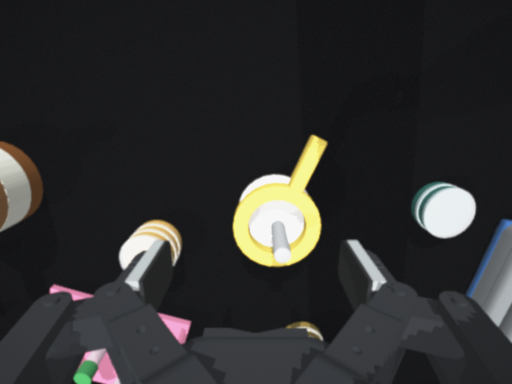

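The wrist view shows the ring at about (277,224) with its handle end at (318,142). The depth is sparse, so I'll intersect the pixel rays with the ring's top plane (z = 68).

```bash
cat >> h.py <<'E'
def plane(d,uv,z0):
    n=cv2.undistortPoints(np.array(uv,float).reshape(-1,1,2),np.array(d["camera_matrix"]),np.array(d["distortion"])).reshape(-1,2)
    T=np.array(d["world_from_camera"]); r=np.c_[n[:,0],-n[:,1],-np.ones(len(n))]@T[:3,:3].T
    return T[:3,3]+r*((z0-T[2,3])/r[:,2])[:,None]
E
python3 - <<'E'
from h import *
d=get_image("wrist");print(np.array(d["world_from_camera"]).round(2), (d["range_z"]>0).mean())
H,S,V=cv2.split(cv2.cvtColor(d["img"],cv2.COLOR_BGR2HSV))
print(H[224,240],S[224,240],V[224,240],d["range_z"][224,240],d["range_z"][165,306],cloud(d)[165,306],cloud(d)[224,240])
m=((H>20)&(H<34)&(S>150)&(V>215)).astype(np.uint8); m[:, :225]=0;m[:,330:]=0;m[:130]=0;m[270:]=0
v,u=np.nonzero(m);P=plane(d,np.c_[u,v],68.)[:,:2];print(len(P))
print(cv2.minAreaRect(P.astype(np.float32)))
# fit: silhouette template: maximise IoU-like inside test
from scipy.optimize import minimize
def f(q):
    cx,cy,a=q;X=P-[cx,cy];l=X@[np.cos(a),np.sin(a)];w=X@[-np.sin(a),np.cos(a)];r=np.hypot(l,w)
    dr=np.maximum(r-45,0)+np.maximum(30-r,0);dh=np.hypot(np.maximum(np.maximum(l-99,40-l),0),np.maximum(abs(w)-7,0))
    return (np.minimum(dr,dh)).clip(0,10).sum()
best=min((minimize(f,[560+i,155+j,np.pi+a],method="Nelder-Mead") for i in(-8,8) for j in(-8,8) for a in(.1,.3)),key=lambda r:r.fun)
cx,cy,a=best.x;print(best.x,best.fun/len(P),"handle",cx+80*np.cos(a),cy+80*np.sin(a),get_obs()["eef_pos"])
E
```

```text
[[-1.8000e-01 -9.4000e-01 -2.9000e-01  4.3737e+02]
 [ 9.8000e-01 -1.7000e-01 -5.0000e-02  1.1169e+02]
 [-0.0000e+00 -3.0000e-01  9.6000e-01  3.3870e+02]
 [ 0.0000e+00  0.0000e+00  0.0000e+00  1.0000e+00]] 0.995697021484375
30 101 247 294.54953 276.19217 [486.82754464 170.32734537  67.91520841] [559.1627695  118.22468773  67.79578715]Traceback (most recent call last):
  File "<stdin>", line 6, in <module>
  File "h.py", line 11, in plane
    n=cv2.undistortPoints(np.array(uv,float).reshape(-1,1,2),np.array(d["camera_matrix"]),np.array(d["distortion"])).reshape(-1,2)
      ~~~~~~~~~~~~~~~~~~~^^^^^^^^^^^^^^^^^^^^^^^^^^^^^^^^^^^^^^^^^^^^^^^^^^^^^^^^^^^^^^^^^^^^^^^^^^^^^^^^^^^^^^^^^^^
cv2.error: OpenCV(4.12.0) /io/opencv/modules/calib3d/src/undistort.dispatch.cpp:347: error: (-215:Assertion failed) CV_IS_MAT(_src) && CV_IS_MAT(_dst) && (_src->rows == 1 || _src->cols == 1) && (_dst->rows == 1 || _dst->cols == 1) && _src->cols + _src->rows - 1 == _dst->rows + _dst->cols - 1 && (CV_MAT_TYPE(_src->type) == CV_32FC2 || CV_MAT_TYPE(_src->type) == CV_64FC2) && (CV_MAT_TYPE(_dst->type) == CV_32FC2 || CV_MAT_TYPE(_dst->type) == CV_64FC2) in function 'cvUndistortPointsInternal'
```

```bash
python3 - <<'E'
from h import *
from scipy.optimize import minimize
d=np.load("w1.npz");W=d["W"];x,y,z=np.moveaxis(W,-1,0)
H,S,V=cv2.split(cv2.cvtColor(d["img"],cv2.COLOR_BGR2HSV))
P=W[(z>64)&(z<72)&(x>440)&(x<630)&(y>90)&(y<230)&(S>70)][:,:2];print(len(P),cv2.minAreaRect(P.astype(np.float32)))
def f(q):
    cx,cy,a=q;X=P-[cx,cy];l=X@[np.cos(a),np.sin(a)];w=X@[-np.sin(a),np.cos(a)];r=np.hypot(l,w)
    dr=np.maximum(r-45,0)+np.maximum(30-r,0);dh=np.hypot(np.maximum(np.maximum(l-99,40-l),0),np.maximum(abs(w)-7,0))
    return (np.minimum(dr,dh)**2).clip(0,50).sum()
best=min((minimize(f,[560+i,155+j,np.pi+a],method="Nelder-Mead") for i in(-8,8) for j in(-8,8) for a in(-.4,-.2,0,.1,.3)),key=lambda r:r.fun)
cx,cy,a=best.x;print(best.x,best.fun/len(P),"handle",cx+80*np.cos(a),cy+80*np.sin(a))
p=W[(z>60)&(x>440)&(x<630)&(y>90)&(y<230)&(S<50)];p=p[p[:,2]>105];print("post top",p.mean(0),len(p))
E
```

```text
3792 ((533.0675659179688, 151.749755859375), (136.93653869628906, 89.05989074707031), 11.206645011901855)
[555.98627574 156.22120965   2.91332022] 0.0003062369096643106 handle 478.06157276363354 174.32481883383394
post top [496.83544317 148.7535832  271.44316329] 26874
```

```bash
python3 -m inch '[[[0,0,0],[0,0,1],-1],[[0,0,0],[0,0,1],-1],[[0,0,0],[0,0,1],-1],[[0,0,0],[0,0,1],-1],[[0,0,0],[0,0,0.1],-1],[[0.56,0.49,0.6],[0,0,0],-1],[[0.56,0.49,0.6],[0,0,0],-1],[[0.56,0.49,0.6],[0,0,0],-1],[[0.56,0.49,0.6],[0,0,0],-1],[[0,0,0.8],[0,0,0],-1],[[0,0,0.8],[0,0,0],-1],[[0,0,0.8],[0,0,0],-1],[[0,0,0],[0,0,0],-1],[[0,0,0],[0,0,0],-1]]' 60
python3 - <<'E'
from h import *
from scipy.spatial.transform import Rotation as R
o=get_obs();q=o["tool_rot"];print(R.from_quat(q,scalar_first=True).as_matrix().round(3),o["eef_pos"])
d=get_image("wrist");W=cloud(d);x,y,z=np.moveaxis(W,-1,0)
m=(z>62)&(z<72)&(x>440)&(x<530)&(y>120)&(y<230)&(cv2.cvtColor(d["img"],cv2.COLOR_BGR2HSV)[...,1]>70);P=W[m][:,:2];print(len(P))
for lo in(440,470,490,500):
    q=P[(P[:,0]>lo)&(P[:,0]<lo+20)]
    if len(q): print(lo,q.mean(0),np.ptp(q,0),q.min(0))
cv2.imwrite("pics/w2.png",d["img"])
E
```

```text
time_s: 4.1
eef_pos: [478.4, 174.3, 113.5]
tool_rot: [-0.0, 0.113, 0.994, -0.0]
ft_force: [0.0, -0.3, 0.7]
gripper_width: 85.5
grip_force: 0.0
[[-0.974  0.225 -0.   ]
 [ 0.225  0.974 -0.001]
 [ 0.    -0.001 -1.   ]] [478.36540661 174.2987816  113.49184139]
3376
440 [459.38912115 174.66358164] [1.3636212  6.80161685] [458.57136851 171.43468285]
470 [479.71664112 173.72781288] [19.90890131 18.3998859 ] [470.0010492  164.82100243]
490 [499.9157242  169.05926816] [19.98706197 17.73889582] [490.00616152 160.37810199]
500 [513.19498152 159.19496706] [19.90049445 53.48568077] [500.09867578 129.72288322]
```

View pics/w2.png

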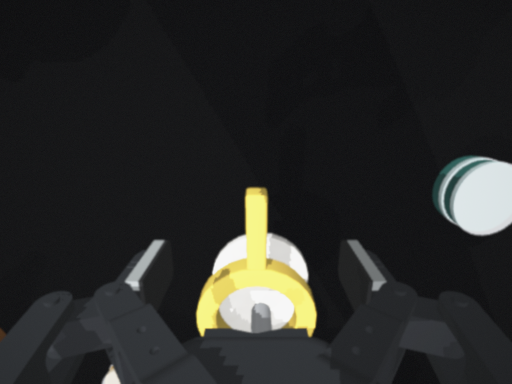

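The wrist view shows the handle centred between the fingers, with its end at (257,190). I'll descend and grip.

```bash
python3 -m inch '[[[0,0,0.8],[0,0,0],-1],[[0,0,0.8],[0,0,0],-1],[[0,0,0.7],[0,0,0],-1],[[0,0,0.6],[0,0,0],-1],[[0,0,0],[0,0,0],-1],[[0,0,0],[0,0,0],0],[[0,0,0],[0,0,0],0.5],[[0,0,0],[0,0,0],1],[[0,0,0],[0,0,0],1],[[0,0,0],[0,0,0],1],[[0,0,0],[0,0,0],1],[[0,0,0],[0,0,0],1],[[0,0,0],[0,0,0],1],[[0,0,0],[0,0,0],1]]' 90
```

```text
time_s: 5.55
eef_pos: [478.4, 174.5, 55.6]
tool_rot: [0.0, 0.114, 0.993, 0.0]
ft_force: [-1.8, 0.5, 4.7]
gripper_width: 12.5
grip_force: 89.1
```

```bash
python3 -m inch '[[[0,0,-0.2],[0,0,0],1],[[0,0,-0.5],[0,0,0],1],[[0,0,-0.8],[0,0,0],1],[[0,0,-1],[0,0,0],1],[[0,0,-1],[0,0,0],1],[[0,0,-1],[0,0,0],1],[[0,0,-1],[0,0,0],1],[[0,0,-1],[0,0,0],1],[[0,0,-1],[0,0,0],1],[[0,0,-1],[0,0,0],1],[[0,0,-1],[0,0,0],1],[[0,0,-0.5],[0,0,0],1],[[0,0,0],[0,0,0],1],[[0,0,0],[0,0,0],1]]'
python3 - <<'E'
from h import *
print(get_obs()["joint_pos"].round(2))
b=get_image("wrist");d=b;W=cloud(d);o=get_obs()["eef_pos"];x,y,z=np.moveaxis(W,-1,0)
S=cv2.cvtColor(d["img"],cv2.COLOR_BGR2HSV)[...,1]
P=W[(abs(z-o[2]-12)<30)&(abs(x-o[0]-50)<100)&(abs(y-o[1])<75)&(S>70)]
c=P.mean(0);A=np.c_[P[:,:2]-c[:2],np.ones(len(P))];print(o,len(P),c,np.linalg.lstsq(A,P[:,2],rcond=None)[0],P.min(0),P.max(0))
s=np.load("scene.npz");W=s["W"];x,y,z=np.moveaxis(W,-1,0)
sd=np.load("side.npz");V=sd["W"]
for W in (W,V):
    x,y,z=np.moveaxis(W,-1,0)
    k=W[(abs(x-592)<40)&(abs(y+185)<40)&(z>180)&(z<206)]; b=W[(abs(x-592)<70)&(abs(y+185)<70)&(z>15)&(z<75)]
    from scipy.optimize import least_squares
    for p,r in((k,11),(b,52)):
        if len(p)>10: print(len(p),least_squares(lambda q:np.hypot(p[:,0]-q[0],p[:,1]-q[1])-r,p.mean(0)[:2],loss="soft_l1").x.round(1))
E
```

```text
time_s: 6.95
eef_pos: [477.7, 174.1, 254.5]
tool_rot: [-0.001, 0.114, 0.993, -0.0]
ft_force: [0.4, -0.2, -2.1]
gripper_width: 12.8
grip_force: 88.2
[ 0.74  0.08 -0.33 -0.   -1.16 -2.54]
[477.55872452 173.98116598 254.16676414] 3442 [482.68366796 171.81049689 266.58085482] [-6.33908849e-02 -2.07148647e-01  2.66580855e+02] [456.66809006 142.84876254 250.33264833] [516.17921169 183.99488795 293.39849672]
78 [ 589.6 -186.6]
680 [ 588.8 -186.2]
79 [ 586.5 -184.7]
753 [ 586.3 -185.3]
```

```bash
python3 -m inch '[[[-0.16,-0.46,0],[0,0,0],1],[[-0.32,-0.96,0],[0,0,0],1],[[-0.32,-0.96,0],[0,0,0],1],[[-0.32,-0.96,0],[0,0,0],1],[[-0.32,-0.96,0],[0,0,0],1],[[-0.32,-0.96,0],[0,0,0],1],[[-0.32,-0.96,0],[0,0,0],1],[[-0.32,-0.96,0],[0,0,0],1],[[-0.32,-0.96,0],[0,0,0],1],[[-0.32,-0.96,0],[0,0,0],1],[[-0.32,-0.96,0],[0,0,0],1],[[-0.32,-0.96,0],[0,0,0],1],[[-0.32,-0.96,0],[0,0,0],1],[[-0.32,-0.96,0],[0,0,0],1],[[-0.32,-0.96,0],[0,0,0],1],[[-0.32,-0.96,0],[0,0,0],1],[[-0.32,-0.96,0],[0,0,0],1],[[-0.16,-0.46,0],[0,0,0],1],[[0,0,0],[0,0,0],1],[[0,0,0],[0,0,0],1]]'
python3 - <<'E'
from h import *
from scipy.optimize import minimize, least_squares
o=get_obs()["eef_pos"];print(o)
for n in("scene","side","wrist"):
    d=get_image(n);W=cloud(d);x,y,z=np.moveaxis(W,-1,0)
    H,S,V=cv2.split(cv2.cvtColor(d["img"],cv2.COLOR_BGR2HSV))
    r=(H>20)&(H<36)&(S>80)&(abs(x-588)<60)&(abs(y+186)<60)&(z>225)&(z<290)
    P=W[r]
    if len(P)>50:
        t=P; A=np.c_[t[:,:2]-[588,-186],np.ones(len(t))]
        k=np.ones(len(t),bool)
        for _ in range(8):
            c=np.linalg.lstsq(A[k],t[k,2],rcond=None)[0]; k=(t[:,2]-A@c)>-3
        print(n,len(P),"plane",c,k.sum(),"bbox",t[k].min(0).round(1),t[k].max(0).round(1), cv2.minEnclosingCircle(t[k][:,:2].astype(np.float32)))
    b=W[(abs(x-588)<70)&(abs(y+186)<70)&(z>15)&(z<75)]
    if len(b)>50: print(n,"bottle",len(b),least_squares(lambda q:np.hypot(b[:,0]-q[0],b[:,1]-q[1])-52,b.mean(0)[:2],loss="soft_l1").x.round(1))
    cv2.imwrite(f"pics/{n}3.png",d["img"])
a,b=cv2.imread("pics/scene3.png"),cv2.imread("pics/side3.png")
cv2.imwrite("pics/c3.png",np.hstack([cv2.resize(a[60:260,100:300],(400,400)),cv2.resize(b[120:320,150:350],(400,400))]))
E
```

```text
time_s: 9.0
eef_pos: [509.8, -167.5, 254.7]
tool_rot: [-0.001, 0.115, 0.993, 0.0]
ft_force: [-0.4, -0.2, -2.4]
gripper_width: 12.5
grip_force: 88.1
[ 509.83632497 -167.52819797  254.73280999]
scene 638 plane [-1.08908832e-02 -1.12984348e-02  2.65174310e+02] 332 bbox [ 528.1 -231.5  261.7] [ 637.4 -142.8  267.6] ((582.1559448242188, -178.8489532470703), 55.40896224975586)
scene bottle 687 [ 588.7 -186.2]
side 758 plane [-1.67914319e-03  9.04290124e-04  2.65931423e+02] 415 bbox [ 529.7 -232.1  263.1] [ 631.  -144.2  268.9] ((580.0360717773438, -184.0592803955078), 52.71564483642578)
side bottle 743 [ 586.3 -185.3]
wrist 964 plane [-4.38078218e-02  9.28338492e-03  2.65312712e+02] 763 bbox [ 528.  -185.   264.3] [ 547.3 -165.2  269.8] ((537.52001953125, -173.8586883544922), 12.511034965515137)
wrist bottle 1028 [ 587.9 -184.6]
```

View pics/c3.png

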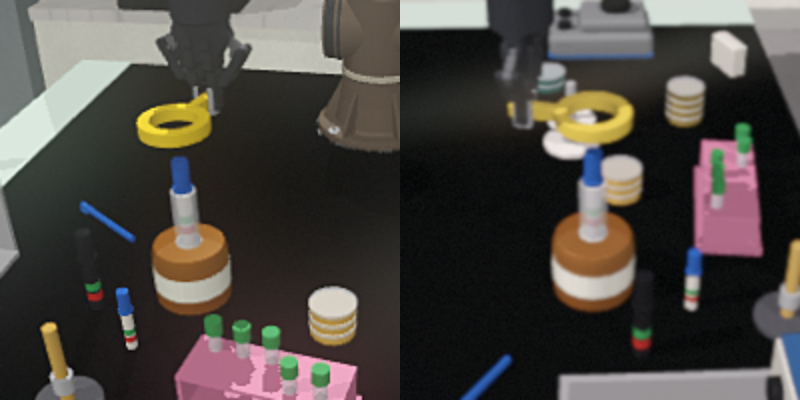

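The composite shows the ring level above the bottle. Both cameras put its centre within about 2 mm of the bottle axis, so I'll lower it.

```bash
python3 -m inch '[[[0,0,0.4],[0,0,0],1],[[0,0,0.7],[0,0,0],1],[[0,0,0.8],[0,0,0],1],[[0,0,0.8],[0,0,0],1],[[0,0,0.8],[0,0,0],1],[[0,0,0.8],[0,0,0],1],[[0,0,0.8],[0,0,0],1],[[0,0,0.8],[0,0,0],1],[[0,0,0.8],[0,0,0],1],[[0,0,0.5],[0,0,0],1],[[0,0,0.3],[0,0,0],1],[[0,0,0.1],[0,0,0],1],[[0,0,0],[0,0,0],1],[[0,0,0],[0,0,0],1]]'
python3 - <<'E'
from h import *
for n in("scene","side"):
    d=get_image(n);W=cloud(d);x,y,z=np.moveaxis(W,-1,0)
    H,S,V=cv2.split(cv2.cvtColor(d["img"],cv2.COLOR_BGR2HSV))
    t=W[(H>20)&(H<36)&(S>80)&(abs(x-588)<60)&(abs(y+186)<60)&(z>95)&(z<130)]
    A=np.c_[t[:,:2]-[588,-186],np.ones(len(t))];k=np.ones(len(t),bool)
    for _ in range(8): c=np.linalg.lstsq(A[k],t[k,2],rcond=None)[0]; k=(t[:,2]-A@c)>-3
    print(n,c,t[k].min(0).round(1),t[k].max(0).round(1))
E
```

```text
time_s: 10.55
eef_pos: [510.7, -167.5, 103.9]
tool_rot: [0.001, 0.114, 0.993, 0.0]
ft_force: [-0.2, -0.7, -1.4]
gripper_width: 12.6
grip_force: 88.1
scene [-2.41986859e-03 -8.23981977e-03  1.16078256e+02] [ 528.  -229.1  112.8] [ 636.1 -142.4  129.8]
side [-3.17252682e-04  9.81031987e-03  1.15309785e+02] [ 529.5 -234.4  111.9] [ 631.8 -149.1  125.7]
```

```bash
python3 -m inch '[[[0,0,0.2],[0,0,0],1],[[0,0,0.2],[0,0,0],1],[[0,0,0.1],[0,0,0],1],[[0,0,0],[0,0,0],1],[[0,0,0],[0,0,0],1]]'; python3 -m inch '[[[0,0,0.05],[0,0,0],1],[[0,0,0],[0,0,0],1],[[0,0,0],[0,0,0],1]]';python3 -m inch '[[[0,0,0.05],[0,0,0],1],[[0,0,0],[0,0,0],1],[[0,0,0],[0,0,0],1]]'
```

```text
time_s: 11.15
eef_pos: [510.2, -167.5, 93.2]
tool_rot: [-0.0, 0.114, 0.993, -0.0]
ft_force: [0.0, 0.2, -2.4]
gripper_width: 12.6
grip_force: 88.1
time_s: 11.45
eef_pos: [510.2, -167.5, 92.3]
tool_rot: [0.0, 0.114, 0.993, 0.0]
ft_force: [0.2, -0.6, -1.7]
gripper_width: 12.7
grip_force: 88.1
time_s: 11.75
eef_pos: [510.3, -167.5, 91.3]
tool_rot: [0.0, 0.114, 0.993, 0.0]
ft_force: [0.7, 0.3, -1.8]
gripper_width: 12.1
grip_force: 88.1
```

```bash
python3 -m inch '[[[0,0,0.04],[0,0,0],1],[[0,0,0],[0,0,0],1],[[0,0,0],[0,0,0],1]]'; python3 -m inch '[[[0,0,0.04],[0,0,0],1],[[0,0,0],[0,0,0],1],[[0,0,0],[0,0,0],1]]'
```

```text
time_s: 12.05
eef_pos: [510.3, -167.5, 90.8]
tool_rot: [0.0, 0.114, 0.993, -0.0]
ft_force: [-1.9, 0.7, 3.9]
gripper_width: 12.2
grip_force: 89.1
time_s: 12.35
eef_pos: [510.2, -167.5, 90.6]
tool_rot: [0.0, 0.114, 0.993, -0.0]
ft_force: [-4.7, 2.4, 10.0]
gripper_width: 12.8
grip_force: 90.2
```

```bash
python3 -m inch '[[[0,0,0],[0,0,0],0.6],[[0,0,0],[0,0,0],0.4],[[0,0,0],[0,0,0],0],[[0,0,0],[0,0,0],-0.5],[[0,0,0],[0,0,0],-1],[[0,0,0],[0,0,0],-1],[[0,0,0],[0,0,0],-1],[[0,0,0],[0,0,0],-1],[[0,0,0],[0,0,0],-1]]'; python3 -m inch '[[[0,0,-0.5],[0,0,0],-1],[[0,0,-1],[0,0,0],-1],[[0,0,-1],[0,0,0],-1],[[0,0,-1],[0,0,0],-1],[[0,0,-1],[0,0,0],-1],[[0,0,-1],[0,0,0],-1],[[0,0,-1],[0,0,0],-1],[[0,0,-1],[0,0,0],-1],[[0,0,-1],[0,0,0],-1],[[0,0,-1],[0,0,0],-1],[[-0.5,0,-0.5],[0,0,0],-1],[[-1,0,0],[0,0,0],-1],[[-0.7,0,0],[0,0,0],-1],[[0,0,0],[0,0,0],-1],[[0,0,0],[0,0,0],-1]]'
python3 - <<'E'
from h import *
from scipy.optimize import least_squares
o=get_obs();print(o["joint_pos"].round(2))
for n in("scene","side","wrist"):
    d=get_image(n);W=cloud(d);x,y,z=np.moveaxis(W,-1,0);cv2.imwrite(f"pics/{n}4.png",d["img"])
    H,S,V=cv2.split(cv2.cvtColor(d["img"],cv2.COLOR_BGR2HSV))
    t=W[(H>20)&(H<36)&(S>80)&(abs(x-588)<60)&(abs(y+186)<60)&(z>92)&(z<115)]
    if len(t)>20:
        A=np.c_[t[:,:2]-[588,-186],np.ones(len(t))];k=np.ones(len(t),bool)
        for _ in range(8): c=np.linalg.lstsq(A[k],t[k,2],rcond=None)[0]; k=(t[:,2]-A@c)>-3
        print(n,"ring",c.round(3),t[k].min(0).round(1),t[k].max(0).round(1))
    p=W[(H>100)&(H<130)&(S>120)&(abs(x-588)<30)&(abs(y+186)<30)&(z>175)&(z<215)]
    if len(p)>10: print(n,"knob",len(p),p.min(0).round(1),p.max(0).round(1),least_squares(lambda q:np.maximum(np.hypot(p[:,0]-q[0],p[:,1]-q[1])-11,0) if n=="wrist" else np.hypot(p[:,0]-q[0],p[:,1]-q[1])-11,p.mean(0)[:2],loss="soft_l1").x.round(1))
a,b=cv2.imread("pics/scene4.png"),cv2.imread("pics/side4.png")
cv2.imwrite("pics/c4.png",np.hstack([cv2.resize(a[100:250,120:270],(400,400)),cv2.resize(b[170:320,170:320],(400,400))]))
E
```

```text
time_s: 13.25
eef_pos: [510.2, -167.5, 89.7]
tool_rot: [-0.0, 0.114, 0.993, -0.0]
ft_force: [-0.0, 0.5, -1.1]
gripper_width: 85.3
grip_force: 0.0
time_s: 14.75
eef_pos: [552.7, -177.5, 289.2]
tool_rot: [-0.001, 0.115, 0.993, 0.0]
ft_force: [-0.3, -0.4, -1.2]
gripper_width: 85.7
grip_force: 0.0
[ 0.03  0.18 -0.13 -0.   -1.26 -1.83]
scene ring [-5.00000e-03  0.00000e+00  1.03295e+02] [ 528.8 -229.8  100.1] [ 636.4 -142.8  111.1]
scene knob 117 [ 582.6 -196.7  175.4] [ 604.  -175.2  209.1] [ 589.3 -186.9]
side ring [3.00000e-03 2.00000e-03 1.02323e+02] [ 529.  -234.9   99.2] [ 629.9 -148.   106.3]
side knob 120 [ 577.5 -199.4  175.6] [ 596.8 -178.9  210.8] [ 586.4 -184.5]
wrist ring [1.00000e-03 0.00000e+00 1.03869e+02] [ 528.  -230.5  100.9] [ 631.1 -141.4  106.2]
wrist knob 852 [ 576.6 -195.4  175.2] [ 598.2 -173.8  211.9] [ 587.3 -184.5]
```

View pics/c4.png

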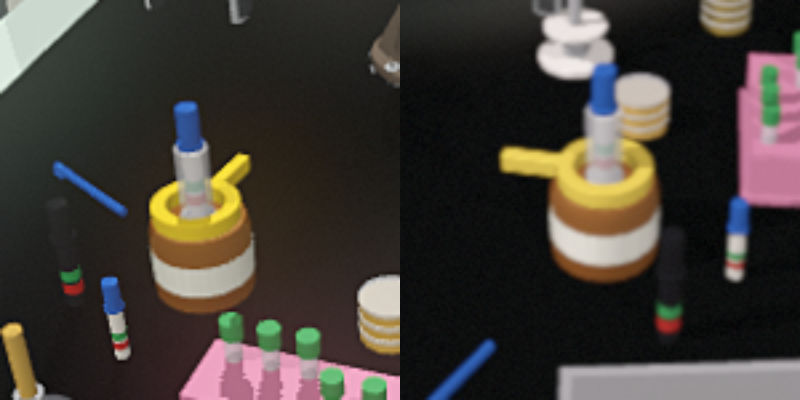

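View pics/wrist4.png

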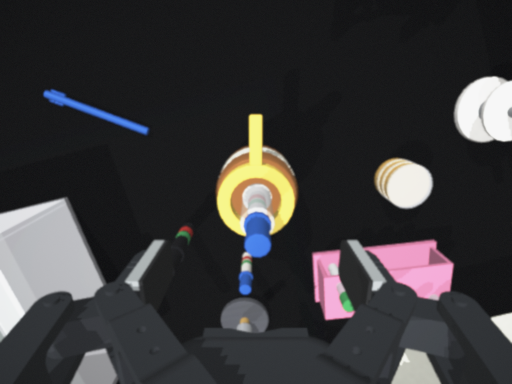

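Both views show the ring flat on the shoulder (top at z ≈ 103) with the handle free. The wrist view has the knob centred between the fingers at (257,245). I'll centre over the knob and remeasure closer.

```bash
python3 -m inch '[[[-0.6,0.03,0],[0,0,0],-1],[[-0.6,0.03,0],[0,0,0],-1],[[-0.6,0,0.4],[0,0,0],-1],[[0,0,0.6],[0,0,0],-1],[[0,0,0],[0,0,0],-1],[[0,0,0],[0,0,0],-1],[[0,0,0],[0,0,0],-1]]' 25
python3 - <<'E'
from h import *
from scipy.spatial.transform import Rotation as R
from scipy.optimize import least_squares
o=get_obs();M=R.from_quat(o["tool_rot"],scalar_first=True).as_matrix();print(M.round(4))
d=get_image("wrist");W=cloud(d);x,y,z=np.moveaxis(W,-1,0);cv2.imwrite("pics/w5.png",d["img"])
H,S,V=cv2.split(cv2.cvtColor(d["img"],cv2.COLOR_BGR2HSV))
p=W[(H>100)&(H<130)&(S>120)&(abs(x-588)<30)&(abs(y+186)<30)&(z>175)&(z<213)]
c=least_squares(lambda q:np.maximum(np.hypot(p[:,0]-q[0],p[:,1]-q[1])-11,0),p.mean(0)[:2]).x;L=(p-o["eef_pos"])@M
print(len(p),c,"knob in tool",(np.r_[c,190]-o["eef_pos"])@M/20,L.min(0),L.max(0))
E
```

```text
time_s: 15.6
eef_pos: [588.3, -184.5, 269.9]
tool_rot: [0.0, 0.114, 0.993, -0.0]
ft_force: [0.2, -0.3, -0.5]
gripper_width: 85.2
grip_force: 0.0
[[-9.739e-01  2.271e-01  1.000e-04]
 [ 2.271e-01  9.739e-01 -2.000e-04]
 [-1.000e-04 -2.000e-04 -1.000e+00]]
983 [ 587.21326559 -184.44752162] knob in tool [ 0.05679083 -0.00792058  3.99610842] [ -9.3446643  -10.3374627   58.32265998] [11.79138145 10.37643642 94.90160845]
```

```bash
python3 -m inch '[[[0.05,0,0.5],[0,0,0],-1],[[0,0,0.8],[0,0,0],-1],[[0,0,0.8],[0,0,0],-1],[[0,0,0.8],[0,0,0],-1],[[0,0,0.7],[0,0,0],-1],[[0,0,0.35],[0,0,0],-1],[[0,0,0],[0,0,0],-1],[[0,0,0],[0,0,0],0]]' 25; python3 -m inch '[[[0,0,0],[0,0,0],0.2],[[0,0,0],[0,0,0],0.3],[[0,0,0],[0,0,0],0.36],[[0,0,0],[0,0,0],0.42],[[0,0,0],[0,0,0],0.48],[[0,0,0],[0,0,0],0.54],[[0,0,0],[0,0,0],0.6]]'; python3 -m inch '[[[0,0,0],[0,0,0],1],[[0,0,0],[0,0,0],1],[[0,0,0],[0,0,0],1],[[0,0,0],[0,0,0],1]]'
```

```text
time_s: 16.45
eef_pos: [587.8, -184.3, 191.1]
tool_rot: [0.0, 0.114, 0.993, -0.0]
ft_force: [0.3, -0.3, 1.2]
gripper_width: 73.3
grip_force: 0.0
time_s: 17.15
eef_pos: [587.6, -184.1, 191.0]
tool_rot: [0.0, 0.114, 0.993, 0.0]
ft_force: [-0.5, 1.2, 2.2]
gripper_width: 21.0
grip_force: 24.4
time_s: 17.55
eef_pos: [587.6, -184.2, 190.9]
tool_rot: [0.0, 0.114, 0.993, 0.0]
ft_force: [-0.5, 2.6, 4.4]
gripper_width: 21.0
grip_force: 24.5
```

```bash
python3 -m inch '[[[0,0,-0.05],[0,0,0],1],[[0,0,-0.05],[0,0,0],1]]';python3 -m inch '[[[0,0,-0.05],[0,0,0],1],[[0,0,-0.05],[0,0,0],1]]';python3 -m inch '[[[0,0,-0.05],[0,0,0],1],[[0,0,-0.05],[0,0,0],1]]'; python3 -c "
from rig import get_obs;o=get_obs();print(o['ft_force'],o['moment'])"
```

```text
time_s: 17.75
eef_pos: [587.1, -184.3, 192.1]
tool_rot: [-0.001, 0.114, 0.993, 0.0]
ft_force: [0.9, 0.5, -0.9]
gripper_width: 21.8
grip_force: 24.5
time_s: 17.95
eef_pos: [587.2, -184.3, 194.4]
tool_rot: [-0.0, 0.114, 0.993, -0.0]
ft_force: [1.3, 1.3, -0.7]
gripper_width: 21.3
grip_force: 24.5
time_s: 18.15
eef_pos: [587.3, -184.3, 196.7]
tool_rot: [-0.0, 0.114, 0.993, -0.0]
ft_force: [-0.0, 0.3, -1.5]
gripper_width: 21.1
grip_force: 24.5
[-0.00323568  0.27644539 -1.54319896] [-0.00556385  0.05551298  0.00148295]
```

```bash
python3 -m inch '[[[0,0,-0.07],[0,0,0],1],[[0,0,-0.07],[0,0,0],1],[[0,0,-0.07],[0,0,0],1],[[0,0,-0.07],[0,0,0],1],[[0,0,-0.07],[0,0,0],1]]';python3 -m inch '[[[0,0,-0.07],[0,0,0],1],[[0,0,-0.07],[0,0,0],1],[[0,0,-0.07],[0,0,0],1],[[0,0,-0.07],[0,0,0],1],[[0,0,-0.07],[0,0,0],1]]'
python3 -m inch '[[[0,0,-0.07],[0,0,0],1],[[0,0,-0.07],[0,0,0],1],[[0,0,-0.07],[0,0,0],1],[[0,0,-0.07],[0,0,0],1],[[0,0,-0.07],[0,0,0],1],[[0,0,-0.07],[0,0,0],1],[[0,0,0],[0,0,0],1]]'
python3 - <<'E'
from h import *
from scipy.optimize import least_squares
for n in("scene","side"):
    d=get_image(n);W=cloud(d);x,y,z=np.moveaxis(W,-1,0);cv2.imwrite(f"pics/{n}6.png",d["img"])
    H,S,V=cv2.split(cv2.cvtColor(d["img"],cv2.COLOR_BGR2HSV))
    p=W[(H>100)&(H<130)&(S>120)&(abs(x-588)<30)&(abs(y+186)<30)&(z>150)&(z<260)];print(n,p[:,2].min(),p[:,2].max())
    t=W[(H>20)&(H<36)&(S>80)&(abs(x-588)<60)&(abs(y+186)<60)&(z>92)&(z<150)];print("ring top",np.percentile(t[:,2],80))
    b=W[(abs(x-588)<70)&(abs(y+186)<70)&(z>15)&(z<75)]
    print("bottle",least_squares(lambda q:np.hypot(b[:,0]-q[0],b[:,1]-q[1])-52,b.mean(0)[:2],loss="soft_l1").x.round(1))
a,b=cv2.imread("pics/scene6.png"),cv2.imread("pics/side6.png")
cv2.imwrite("pics/c6.png",np.hstack([cv2.resize(a[100:220,130:250],(400,400)),cv2.resize(b[150:270,190:310],(400,400))]))
E
```

```text
time_s: 18.65
eef_pos: [587.4, -184.2, 203.8]
tool_rot: [0.0, 0.114, 0.993, 0.0]
ft_force: [-0.6, 0.1, -1.7]
gripper_width: 21.2
grip_force: 24.5
time_s: 19.15
eef_pos: [587.4, -184.3, 210.8]
tool_rot: [-0.0, 0.114, 0.993, -0.0]
ft_force: [0.3, -0.2, -1.8]
gripper_width: 21.3
grip_force: 24.5
time_s: 19.85
eef_pos: [587.6, -184.3, 219.4]
tool_rot: [0.0, 0.114, 0.993, -0.0]
ft_force: [-0.4, -0.6, -1.4]
gripper_width: 21.3
grip_force: 24.5
scene 194.68734833799596 248.1660350991948
ring top 104.05959379213766
bottle [ 588.8 -186.3]
side 192.65997057409948 247.37704027121993
ring top 103.17605698684747
bottle [ 586.4 -185.4]
```

View pics/c6.png

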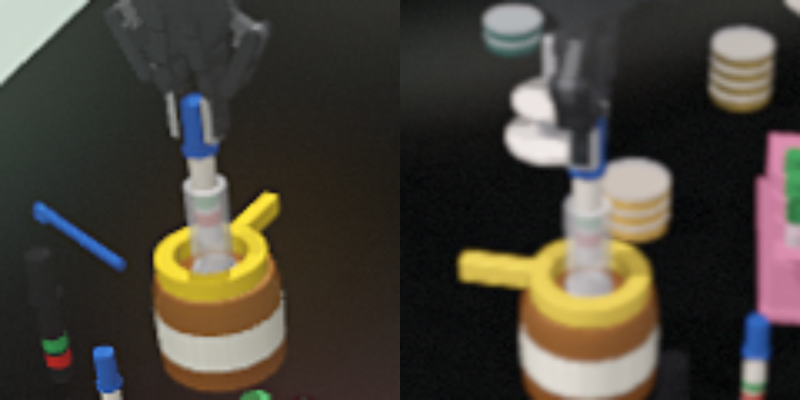

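The plunger is up about 28.5 mm, the green band is still just below the rim, and the bottle hasn't moved. I need another 11.5 mm.

```bash
python3 -m inch '[[[0,0,-0.07],[0,0,0],1],[[0,0,-0.07],[0,0,0],1],[[0,0,-0.07],[0,0,0],1],[[0,0,-0.07],[0,0,0],1],[[0,0,-0.07],[0,0,0],1],[[0,0,-0.07],[0,0,0],1],[[0,0,-0.07],[0,0,0],1],[[0,0,-0.07],[0,0,0],1],[[0,0,-0.02],[0,0,0],1],[[0,0,0],[0,0,0],1],[[0,0,0],[0,0,0],1],[[0,0,0],[0,0,0],1]]'
python3 - <<'E'
from h import *
for n in("scene","side"):
    d=get_image(n);W=cloud(d);x,y,z=np.moveaxis(W,-1,0);cv2.imwrite(f"pics/{n}7.png",d["img"])
    H,S,V=cv2.split(cv2.cvtColor(d["img"],cv2.COLOR_BGR2HSV))
    p=W[(H>100)&(H<130)&(S>120)&(abs(x-588)<30)&(abs(y+186)<30)&(z>150)&(z<270)];print(n,p[:,2].min(),p[:,2].max())
    t=W[(H>20)&(H<36)&(S>80)&(abs(x-588)<60)&(abs(y+186)<60)&(z>92)&(z<150)];print("ring top",np.percentile(t[:,2],80))
a,b=cv2.imread("pics/scene7.png"),cv2.imread("pics/side7.png")
cv2.imwrite("pics/c7.png",np.hstack([cv2.resize(a[100:220,130:250],(400,400)),cv2.resize(b[150:270,190:310],(400,400))]))
E
```

```text
time_s: 21.15
eef_pos: [587.4, -184.2, 230.6]
tool_rot: [-0.0, 0.114, 0.993, -0.0]
ft_force: [-0.3, -0.1, -1.6]
gripper_width: 21.0
grip_force: 24.5
scene 205.11127739706006 248.89586226927014
ring top 103.89426952150295
side 206.29384457457184 248.05216163098112
ring top 103.09383602462424
```

View pics/c7.png

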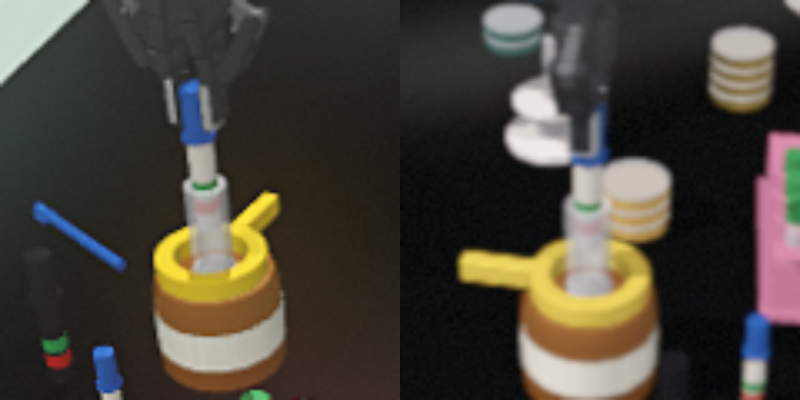

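The rim now sits mid-way across the green band, the red band is still inside the barrel, the ring is flat, and the knob is held.

```bash
python3 -c "from rig import job_done;print(job_done())"
```

```text
the job is handed in; nothing more can be done
None
```

The job is handed in at about 21 s on the robot's clock: the ring lies flat on the bottle's shoulder and is released, and the gripper still holds the plunger's knob about 40 mm up, with the barrel's rim at the green band and the red band inside.

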